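# Pin the grinder's lock bar before the cart is rolled out

### The job

Lock the grinder to the espresso cart: take the lock pin out of the acrylic stand, push it down through the cross hole of the lock bar until its flange sits flush on the bar with its loop still open and pointing the way the bar's free end points, then press the loop's thumb tab down so that the sprung loop snaps over the bar's end and stays under it. The bar has crept out a little, so its hole is not where it is measured: feel for it, press only lightly, never with more than 60 N on the bar even for an instant, and leave the cup, tamper and canister where they stand.

Things in the scene. Friction and masses are not known exactly. Their poses are not given: they have to be found in the camera images.
- pin: Steel lock pin, about 95 g. Origin on its axis in the underside of its flange (18 mm across, 4 mm thick). z up its axis, -y the side the loop points to, x along the loop's hinge. Below: shank 9 mm across, 36 mm long, 1 mm chamfer at its end. Above: grip block, see pin_grip. At the start it hangs upright in the stand, flange on the stand; lift it 40 mm or more to get it out.
- pin_grip (a point): Middle of the pin's dark steel grip block, on the pin's axis, 31 mm above the pin's origin; axes as the pin. The block is 14 mm (x) by 18 mm (y) and spans 4 to 44 mm above the origin. Pinch its x faces, fingertips 18 mm or more above the pin's origin, clear of the loop.
- loop (a joint): Hinge of the pin's loop (rad), 8 mm above the pin's origin. 0: level, toward the pin's -y; grows as it swings down, stop at 1.29. Starts at -0.1 to 0.3, stays where left. A U of 4 mm wire: arms at x = +-19 mm, cross wire 31 mm out; arms stretch up to 6 mm, 2.5 N/mm. Pin seated, the wire meets the bar's end at about 0.8, is forced past its lower corner near 1.0, then snaps under the bar.
- loop_tab (a point): Upper edge of the thumb tab: a plate 14 mm wide, 3 mm thick, standing 24 mm up from the middle of the loop's cross wire (up when the loop is level). With the pin seated, a straight push down of about 5 to 20 N, 36 mm from the pin's axis on its -y side, does the whole swing; at the stop this edge is about 17 mm below the pin's origin.
- dock: Black grinder on a fixed dark steel plate, with an upright steel bracket (70 mm wide, 8 thick, 100 high, its face 36 mm along +y) through which the lock bar sticks out. Origin on the cart top below the nominal hole; z up, y along the bar toward the grinder, so the bar's free end points to -y; x across the bar. The grinder begins 140 mm along +y and is 0.30 m high.
- hole_nominal (a point): Nominal mouth of the bar's upright through hole, on the bar's flat top, 85 mm above the cart top; axes as the dock. Hole 10.5 mm across, 1 mm chamfer. Bar 24 mm wide, 20 mm high, end (corners rounded 6 mm) 20 mm past the hole. The bar has crept out and is stiff (holds 30 N): the true hole and end lie 3 to 18 mm from this point toward -y, unmeasured, true in x and z; this point does not follow.
- stand: Smoky acrylic drawer insert, fixed on the cart top: a 100 x 90 x 6 mm foot with a block 50 (x) x 36 (y) x 50 mm high and an upright hole, 11.5 mm across and 40 mm deep, in which the pin is parked. Origin under its middle.
- cup: White ceramic cup with handle, 80 mm across, 65 mm high; origin under its middle. Leave it alone.
- tamper: Steel tamper, 58 mm across, 88 mm high; origin under its middle. Leave it alone.
- canister: Frosted glass canister with steel lid, 90 mm across, 130 mm high; origin under its middle. Leave it alone.
Not all that is in view belongs to the job. What is shaped like the pin but blue, green or yellow is not meant.

How it is judged:
By the outcome, as a careful person would: the job done as asked, in the order asked, and still so for the second after the job is handed in, with the robot touching nothing.
It also fails if it takes over 67 s, if anything falls off the work surface, if the arm or the gripper's body presses on something with over 40 N, if the wrist force passes 120 N, or if a joint passes its speed limit or range.

### The arm

A 7-joint arm with a two-finger parallel gripper is mounted at the origin on the work surface. World frame = base frame: x ahead of the robot, y to its left, z up, the work surface at z = 0. Lengths are in m, angles in degrees, forces in N, time in s.
With the tool pointing down it reaches from about 0.35 to 0.775 m from the base axis. Payload 3.1 kg.
Tool frame: the origin (TCP) lies on the centre line of the jaws, within the pads' length; the fingertips stand 17 mm ahead of it and the grasp point (between the pads) lies 2 mm behind it (robot.tip_reach is the distance from the TCP to the fingertips, in m); z points along the fingers, y is the direction in which the jaws open and shut (so a half turn about z gives the same grasp; the last joint's range is limited). The gripper opens to 85 mm and grips with 20 to 120 N. Pads are 22 mm wide; open, the fingers measure 114 mm over their backs; the gripper's body (76 mm by 85 mm) begins 54 mm behind the grasp point. The pads swing forward as they close: fully open they stand 13 mm farther back than shut.
Start: joints at [-70.342, 17.813, 0.802, 86.603, -0.252, 75.585, -1.558], TCP at [0.206, 0.51, 0.216] pointing down, gripper open.
Joint ranges: [-154.91, 154.91], [-16.99, 109.72], [-72.82, 74.43], [7.12, 147.25], [-82.49, 262.49], [11.32, 116.49], [-174.64, 174.64]. Speed limits (degrees/s): [159.86, 159.86, 180, 180, 180, 180, 180].

### API

Orientations are given as [roll, pitch, yaw] about the fixed x, y, z axes, in that order (R = Rz(yaw) Ry(pitch) Rx(roll)).
In Python, from station import robot, fingers, vision, workorder, recognise gives the robot as it stands. Calls block until the motion is done:
- robot.move_to(position, orientation): joint-space move of the TCP to a pose.
- robot.line_to(position, orientation=None, velocity=0.15, f_stop=None): straight line of the TCP; orientation=None keeps the orientation; velocity is the mean speed in m/s. With f_stop (N) it stops when the force on the tool has changed by that much, and returns True; else False.
- robot.move_j(angles): joint-space move.
- fingers.gripper_to(opening, force=None): opening from 0.0 (shut) to 1.0 (fully open); force is the grip in N (None keeps the last); returns when the fingers have stopped.
- robot.pause(seconds).
- robot.inverse_kinematics(position, orientation): joint angles nearest the present ones, or None.
- vision.grab_frame(name): name is "scene" or "top"; returns the picture (400x640x3 uint8, red, green, blue); there is no depth.
- vision.calibration(name): a dict with "mtx" (3x3 intrinsics, pixels), "extrinsics" (4x4, takes a point from world to camera coordinates). Camera axes: x right, y up, looking along -z (the intrinsics and any distortion apply to the point x, -y, -z); pixel columns grow to the right and rows downward; lengths in m; the calibration is good to about 2 mm. A picture is of the moment at which its call begins. calibration takes no time and is no camera call.
A pose or a line that the arm cannot do raises robot.PlanningError and nothing moves.
- workorder.close_job(): hands the job in, once; it reports no verdict.
Trained networks look in the newest picture that a camera, given by its name, has taken for a name from the list of things; names that differ only in an ending like _2 or _b are one class to them, and where a whole thing is asked for, a point or a joint stands for the part that bears it (a point fixed in the world has none). Each returns a list of dicts, best first, with "p" (0 to 1); they miss things now and then, are a little off and sometimes report something else, mostly with a low value. They report only what shows in the picture. A call takes as long as a camera call. They do not tell look-alikes from the thing itself.
- recognise(label, camera): "rect" ([centre column, centre row, width, height] in pixels, round what is visible of it).
Readings, each from a call of its own:
- robot.current_time_s(): time.
- robot.current_joint_positions(): joint angles.
- robot.current_dq(): joint speeds.
- robot.current_joint_torque(): joint torques, N m.
- robot.current_tool_pos(): TCP position.
- robot.current_eef_rot(): TCP orientation.
- robot.current_contact_force(): force on the tool from outside, world axes, zero at the start.
- robot.current_torque(): the same for the moment, N m.
- robot.current_finger_gap(): opening from 0.0 (shut) to 1.0 (fully open).
Only numpy, scipy, OpenCV 4.12 (cv2) and the standard library are available. Lean on these libraries where they do the work, as an engineer would, in place of code of your own. Each camera call takes 0.05 s, during which the arm holds its last target. There are 200 camera calls.

## Working session

There is one attempt and no reset: what is moved stays moved. The work goes in short steps, each a Python script; the robot and the scene stay as the last script left them, time stands still between calls to the robot, and variables do not carry over. Pictures are saved under pics/ and viewed, about 8 in all and at most 12, crops included, and the job is handed in when it is done.

```bash
mkdir -p pics; ls
python3 - <<'E'
from station import robot, fingers, vision, workorder, recognise
import cv2,numpy as np
for n in("scene","top"):
    im=vision.grab_frame(n); cv2.imwrite(f"pics/{n}0.png",im[:,:,::-1])
    c=vision.calibration(n); print(n,{k:np.round(v,4).tolist() if not isinstance(v,str) else v for k,v in c.items()})
    for l in("pin","dock","stand","loop_tab","pin_grip","cup","tamper","canister"):
        print(l,[(np.round(d["rect"],1).tolist(),round(d["p"],2)) for d in recognise(l,n)[:4]])
print(robot.current_time_s(),robot.current_tool_pos(),robot.current_eef_rot(),robot.tip_reach)
E
```

```text
pics
scene {'mtx': [[453.7019, 0.0, 320.8071], [0.0, 453.7019, 198.9224], [0.0, 0.0, 1.0]], 'extrinsics': [[-0.289, 0.9573, 0.0101, 0.2529], [-0.581, -0.1837, 0.7929, 0.2442], [0.7609, 0.2232, 0.6093, -1.4325], [0.0, 0.0, 0.0, 1.0]]}
pin [([180.6, 220.1, 46.9, 69.9], 0.74), ([335.6, 169.2, 25.9, 25.5], 0.72), ([275.6, 172.1, 21.2, 20.5], 0.66), ([330.6, 207.1, 19.1, 18.0], 0.56)]
dock [([501.6, 201.0, 204.5, 166.2], 0.69)]
stand [([279.1, 193.1, 42.7, 33.7], 0.61), ([500.2, 199.9, 200.3, 168.5], 0.42)]
loop_tab [([332.9, 201.3, 10.5, 6.2], 0.39), ([269.8, 172.8, 7.6, 16.9], 0.38)]
pin_grip [([228.1, 176.6, 31.2, 19.9], 0.84), ([336.7, 168.5, 25.6, 21.8], 0.69), ([259.9, 223.2, 33.9, 25.4], 0.65), ([332.0, 207.7, 18.4, 15.8], 0.64)]
cup [([295.0, 262.6, 60.7, 50.9], 0.75)]
tamper [([259.9, 152.4, 25.7, 34.4], 0.77), ([295.0, 263.8, 56.7, 55.9], 0.34)]
canister [([182.4, 218.8, 50.9, 71.8], 0.72)]
top {'mtx': [[410.2183, 0.0, 321.7129], [0.0, 410.2183, 198.7185], [0.0, 0.0, 1.0]], 'extrinsics': [[-0.0103, -0.9999, -0.0092, -0.1001], [0.9962, -0.011, 0.0868, -0.5649], [-0.0869, -0.0082, 0.9962, -0.8051], [0.0, 0.0, 0.0, 1.0]]}
pin [([331.6, 305.6, 36.6, 27.1], 0.9), ([316.4, 225.1, 24.1, 34.1], 0.67), ([449.8, 241.4, 29.2, 29.5], 0.67), ([381.0, 173.7, 38.2, 23.4], 0.59)]
dock [([115.2, 228.1, 228.9, 106.0], 0.68)]
stand [([377.1, 245.8, 51.5, 54.8], 0.97)]
loop_tab [([399.0, 245.8, 11.3, 16.2], 0.68), ([456.9, 250.2, 24.5, 10.9], 0.62), ([374.4, 165.2, 13.3, 4.0], 0.51), ([333.6, 296.1, 10.5, 16.3], 0.48)]
pin_grip [([381.4, 173.8, 38.5, 26.9], 0.84), ([315.7, 221.5, 20.0, 36.4], 0.78), ([452.3, 240.2, 27.8, 26.9], 0.73), ([330.4, 301.5, 35.5, 25.3], 0.68)]
cup [([320.4, 121.6, 52.0, 53.0], 0.68)]
tamper [([435.9, 301.0, 35.5, 29.7], 0.91)]
canister [([450.9, 128.6, 63.5, 57.1], 0.56)]
0.9 [0.20645686 0.50982545 0.21572785] [1.79994553e+02 2.50425450e-03 1.57954594e+02] 0.017
```

View pics/scene0.png

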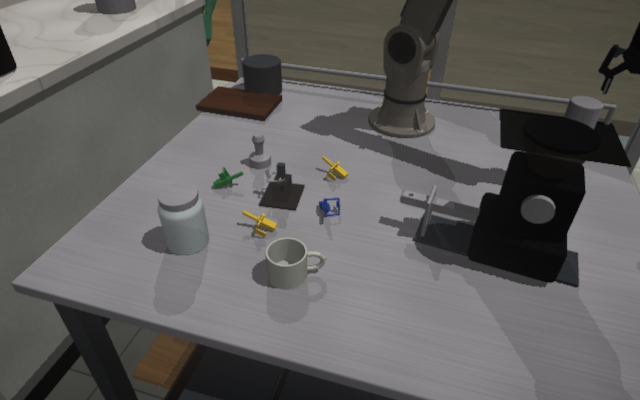

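View pics/top0.png

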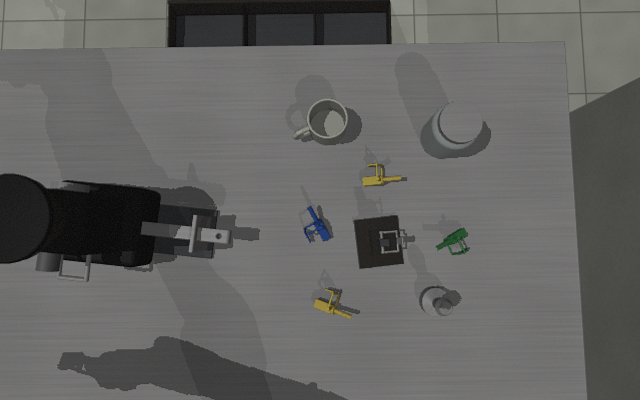

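The scene view shows the stand with the pin at about (283,180), the dock bar's end at about (405,197) and the decoys lying flat. The top view shows the stand at (379,242), the bar hole at about (219,236), and the bar end at about (232,237), pointing right (-y). I'll zoom in on these next.

Run:
```python
import cv2,numpy as np
t=cv2.imread("pics/top0.png"); s=cv2.imread("pics/scene0.png")
f=lambda im,c,r,w,h,k:cv2.resize(im[r:r+h,c:c+w],None,fx=k,fy=k,interpolation=cv2.INTER_CUBIC)
a=np.hstack([f(t,345,205,80,60,5),f(t,180,205,80,60,5)])
b=np.hstack([f(s,250,150,80,60,5),f(s,385,170,80,60,5)])
cv2.imwrite("pics/crop1.png",np.clip(np.vstack([a,b])*1.6,0,255).astype(np.uint8))
```

```text
(no output)
```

View pics/crop1.png

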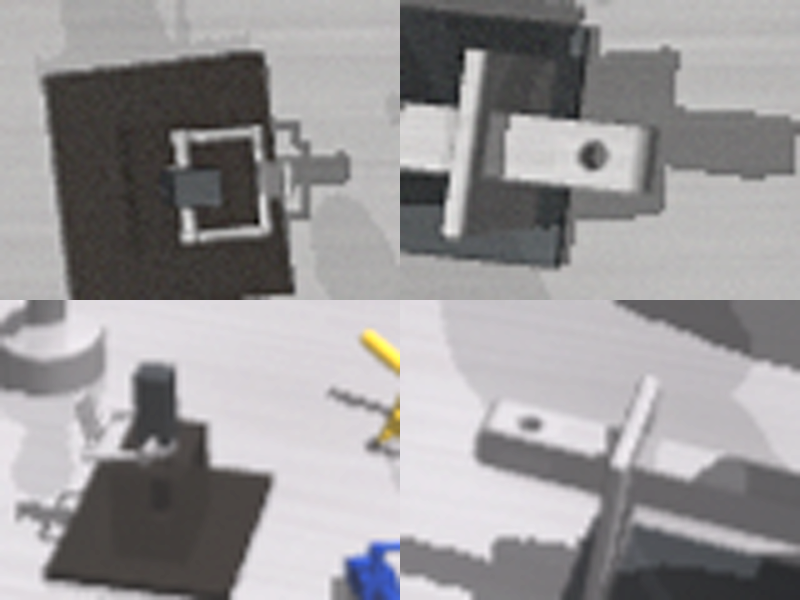

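The top-left crop shows the upright pin, its block top at about (384.5,242.5) and its loop open toward image right (-y), rotated about 5°. The bar hole shows at about (218.6,236) in top and (411,195) in scene. I'll triangulate these.

```bash
cat > h.py <<'E'
from station import robot, fingers, vision, workorder, recognise
import numpy as np, cv2
def P(n):
    c=vision.calibration(n); return np.array(c["mtx"]),np.diag([1,-1,-1])@np.array(c["extrinsics"])[:3]
def ray(n,u,v):
    K,E=P(n); R,t=E[:,:3],E[:,3]; return -R.T@t, R.T@np.linalg.solve(K,[u,v,1.])
def at_z(n,u,v,z):
    C,d=ray(n,u,v); return C+d*(z-C[2])/d[2]
def tri(a,b):
    X=cv2.triangulatePoints(*[(lambda K,E:K@E)(*P(n)) for n in("top","scene")],np.array(a,float).reshape(2,1),np.array(b,float).reshape(2,1)); return (X[:3]/X[3]).ravel()
E
python3 - <<'E'
from h import *
np.set_printoptions(precision=4,suppress=True)
T=lambda x,y,c,r:(c+x/5-.4,r+y/5-.4)
print("cams",ray("top",0,0)[0],ray("scene",0,0)[0])
print("hole tri",tri(T(193,155,180,205),T(130,124,385,170)))
print("hole z85",at_z("top",*T(193,155,180,205),.085),at_z("scene",*T(130,124,385,170),.085))
print("griptop tri",tri(T(197,187,345,205),T(156,70,250,150)))
for z in(.094,.100):print("griptop",z,at_z("top",*T(197,187,345,205),z),at_z("scene",*T(156,70,250,150),z))
# bar edges/bracket top
for n,p in dict(barTL=(110,115),barTR=(240,125),barBL=(105,178),barBR=(235,192),brT=(80,50),brB=(55,236)).items():
    print(n,at_z("top",*T(*p,180,205),.1 if n[:2]=="br" else .085))
f=[at_z("top",*T(*p,345,205),.006) for p in((45,75),(262,55),(292,290),(70,300))]
print("foot",f,np.mean(f,0))
print("loop arms",[at_z("top",*T(*p,345,205),.06) for p in((180,135),(260,130),(185,238),(268,230))])
E
```

```text
cams [ 0.4918 -0.113   0.8502] [1.3049 0.1226 0.6767]
hole tri [0.4916 0.0872 0.0848]
hole z85 [0.4917 0.0868 0.085 ] [0.4917 0.0875 0.085 ]
griptop tri [ 0.4768 -0.2194  0.0948]
griptop 0.094 [ 0.4769 -0.22    0.094 ] [ 0.4756 -0.2194  0.094 ]
griptop 0.1 [ 0.477  -0.2191  0.1   ] [ 0.4842 -0.2159  0.1   ]
barTL [0.5069 0.118  0.085 ]
barTR [0.5027 0.0694 0.085 ]
barBL [0.4835 0.1195 0.085 ]
barBR [0.4778 0.071  0.085 ]
brT [0.5305 0.1249 0.1   ]
brB [0.4628 0.1329 0.1   ]
foot [array([ 0.5216, -0.1711,  0.006 ]), array([ 0.5288, -0.2604,  0.006 ]), array([ 0.4331, -0.27  ,  0.006 ]), array([ 0.4299, -0.1797,  0.006 ])] [ 0.4784 -0.2203  0.006 ]
loop arms [array([ 0.4961, -0.2187,  0.06  ]), array([ 0.4977, -0.2494,  0.06  ]), array([ 0.4569, -0.2198,  0.06  ]), array([ 0.4596, -0.2515,  0.06  ])]
```

Everything is consistent: the hole is at (0.4917, 0.087, 0.085) and the pin origin at (0.477, -0.220, 0.050). Yaws are about 4° for the pin and about -6° for the dock. The grinder blocks the direct sweep, so I'll retract first.

```bash
cat >> h.py <<'E'
PIN=np.array([.477,-.220,.050]); HOLE=np.array([.4917,.0872,.085]); GZ=.038; YP,YD=94.,84.
rp=lambda:print("t",round(robot.current_time_s(),2),"tcp",np.round(robot.current_tool_pos(),4),"F",np.round(robot.current_contact_force(),1),"gap",round(robot.current_finger_gap(),3))
E
python3 - <<'E'
from h import *
robot.line_to([.139,.343,.30],velocity=.25)
fingers.gripper_to(.5,60)
robot.move_to([.335,-.156,.30],[180,0,65]); rp()
robot.move_to([PIN[0],PIN[1],.20],[180,0,YP]); rp()
print(robot.line_to([PIN[0],PIN[1],.05+GZ],velocity=.1,f_stop=8)); rp()
fingers.gripper_to(0,60); rp()
print(robot.current_joint_positions())
im=vision.grab_frame("scene"); im2=vision.grab_frame("top")
a=cv2.resize(im[100:250,200:360],None,fx=2.5,fy=2.5,interpolation=cv2.INTER_CUBIC); b=cv2.resize(im2[170:320,300:460],None,fx=2.5,fy=2.5,interpolation=cv2.INTER_CUBIC)
cv2.imwrite("pics/grasp.png",np.clip(np.hstack([a,b])[:,:,::-1]*1.5,0,255).astype(np.uint8))
E
```

```text
t 4.27 tcp [ 0.3356 -0.1546  0.2999] F [ 0.2 -1.2 -0.3] gap 0.497
t 5.18 tcp [ 0.477  -0.2191  0.2   ] F [-0.2  0.2  0.9] gap 0.501
False
t 6.45 tcp [ 0.4775 -0.2204  0.0887] F [ 0.3  0.4 -0.4] gap 0.5
t 6.93 tcp [ 0.477  -0.22    0.0881] F [ 0.6  0.9 -0.3] gap -0.005
[-15.94697026  28.78091742  53.09597829 102.37900275 -25.87044702
  61.94446345  50.31605244]
```

View pics/grasp.png

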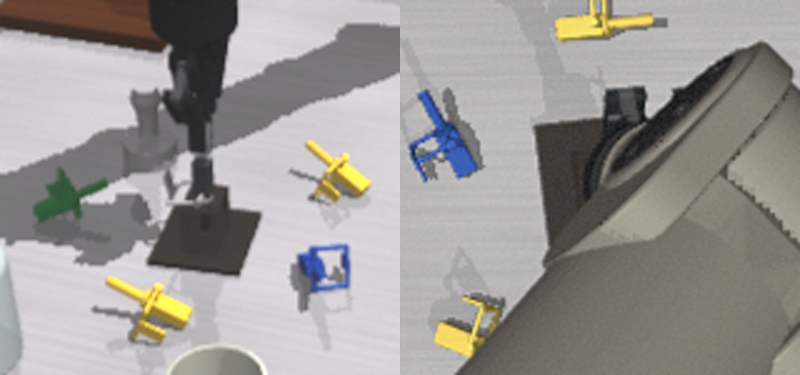

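The gap reads 0, so the jaws have missed the block. I'll look closer: in the scene crop the block shows at about (203,178) with the fingers above or behind it.

Run:
```python
from h import *
im=vision.grab_frame("scene"); print(robot.current_eef_rot())
a=cv2.resize(im[110:210,235:335],None,fx=6,fy=6,interpolation=cv2.INTER_CUBIC)
cv2.imwrite("pics/z1.png",np.clip(a[:,:,::-1]*1.8,0,255).astype(np.uint8))
K,E=P("scene")
for z in(.071,.088,.05,.094):
    q=K@(E@np.r_[.477,-.22,z,1]); q=q[:2]/q[2]; print(z,q,(q-[235,110]+.4)*6)
```

```text
[-1.79998193e+02 -1.01700043e-03  9.40028315e+01]
0.071 [280.788142   172.01276867] [277.12885201 374.47661203]
0.088 [280.47200279 166.00944361] [275.23201672 338.45666167]
0.05 [281.17035788 179.2708563 ] [279.42214725 418.02513778]
0.094 [280.35895104 163.86264776] [274.55370626 325.57588655]
```

View pics/z1.png

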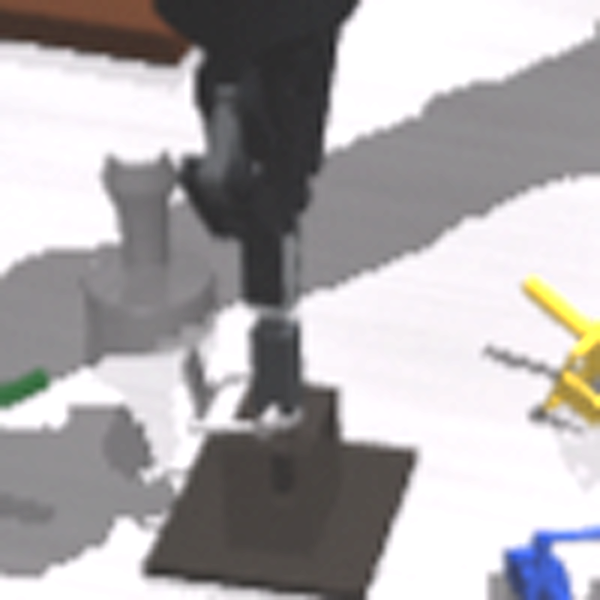

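Run:
```python
from h import *
p=robot.current_tool_pos()
print(robot.line_to([.477,-.22,p[2]-.016],velocity=.03,f_stop=4)); rp()
robot.line_to([.477,-.22,.16],velocity=.1)
im=vision.grab_frame("scene")
a=cv2.resize(im[60:200,220:360],None,fx=4,fy=4,interpolation=cv2.INTER_CUBIC)
K,E=P("scene")
p=robot.current_tool_pos()
for z in(-.017,0,.054):
    q=K@(E@np.r_[p[:2],p[2]+z,1]); q=(q[:2]/q[2]-[220,60]+.4)*4; print(z,q); cv2.circle(a,tuple(int(v) for v in q),4,(255,0,0),1)
cv2.imwrite("pics/z2.png",np.clip(a[:,:,::-1]*1.8,0,255).astype(np.uint8)); rp()
```

```text
True
t 7.48 tcp [ 0.4775 -0.2203  0.0785] F [-0.7  0.5  5.9] gap 0.003
-0.017 [240.35986575 345.54712119]
0 [238.9975078  319.46694347]
0.054 [234.48074507 233.00070005]
t 8.5 tcp [ 0.4765 -0.2196  0.1592] F [ 0.2  0.5 -0.6] gap 0.001
```

View pics/z2.png

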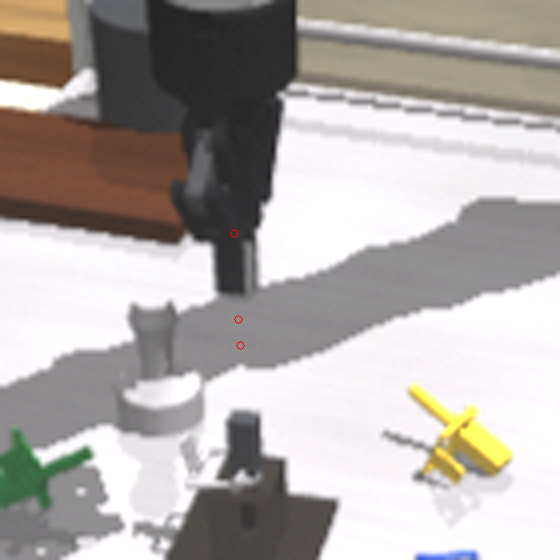

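The picture shows the tips at row 294, against 345 expected from the tool frame. The touch on the block top at TCP z=0.0785 agrees. So the real fingertips are about 15.5 mm above the reported TCP, and the tool frame is off by about 32.5 mm along z. I'll correct for that and grasp again.

```bash
sed -i 's/GZ=.038/GZ=.0045/' h.py
python3 - <<'E'
from h import *
fingers.gripper_to(.5,60)
print(robot.line_to([PIN[0],PIN[1],.05+GZ],velocity=.1,f_stop=8)); rp()
fingers.gripper_to(0,60); rp()
if robot.current_finger_gap()>.1:
    robot.line_to([PIN[0],PIN[1],.05+GZ+.07],velocity=.1); rp()
im=vision.grab_frame("scene")
a=cv2.resize(im[100:200,235:335],None,fx=6,fy=6,interpolation=cv2.INTER_CUBIC)
cv2.imwrite("pics/z3.png",np.clip(a[:,:,::-1]*1.8,0,255).astype(np.uint8))
E
```

```text
False
t 10.19 tcp [ 0.4776 -0.2204  0.0552] F [1.4 0.2 1.5] gap 0.501
t 10.56 tcp [ 0.4775 -0.2202  0.0551] F [-0.8 -0.1  3.4] gap 0.15
t 11.41 tcp [ 0.4765 -0.2195  0.1239] F [-0.4 -0.3 -1.8] gap 0.147
```

View pics/z3.png

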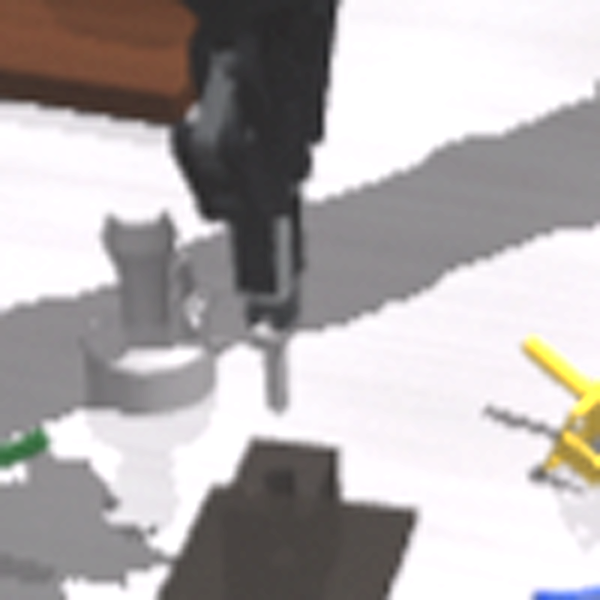

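Pin held (gap 0.147 is 12–14 mm) and clear of the stand, with the loop still open toward -y. Next I'll go over the hole and probe lightly.

```bash
cat >> h.py <<'E'
a=np.radians(YD-90); DX=np.array([np.cos(a),np.sin(a)]); DY=np.array([-np.sin(a),np.cos(a)])
def at(ox,oy,z): return [*(HOLE[:2]+ox*DX+oy*DY),z]
E
python3 - <<'E'
from h import *
robot.line_to([.477,-.22,.17],velocity=.15)
robot.move_to(at(0,0,.17),[180,0,YD]); rp()
robot.line_to(at(0,0,.132),velocity=.06)
for ox,oy in((0,0),(0,-.002),(0,.002),(.0015,0),(-.0015,0),(0,-.004),(0,.004)):
    robot.line_to(at(ox,oy,.130),velocity=.03)
    hit=robot.line_to(at(ox,oy,.112),velocity=.025,f_stop=6)
    print(ox,oy,hit); rp()
    if robot.current_tool_pos()[2]<.119: break
im=vision.grab_frame("scene")
b=cv2.resize(im[110:230,370:490],None,fx=5,fy=5,interpolation=cv2.INTER_CUBIC)
cv2.imwrite("pics/z4.png",np.clip(b[:,:,::-1]*1.7,0,255).astype(np.uint8))
E
```

```text
t 13.08 tcp [0.4917 0.0853 0.1698] F [ 0.3 -0.6 -1.4] gap 0.149
0 0 False
t 14.98 tcp [0.4918 0.0871 0.1121] F [ 0.   0.3 -1. ] gap 0.153
```

View pics/z4.png

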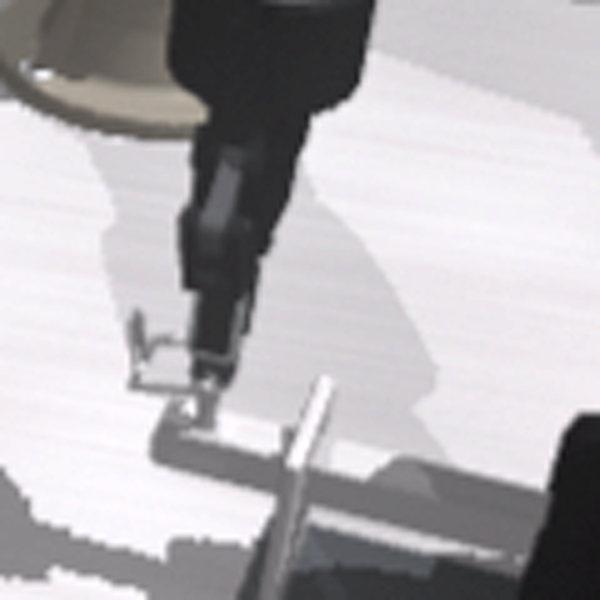

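It went in on the first try: the shank is in the hole near the bar's end and the loop points past the end. Continuing down to seat the flange.

Run:
```python
from h import *
print(robot.line_to(at(0,0,.086),velocity=.03,f_stop=10)); rp()
robot.pause(.2); rp()
```

```text
True
t 15.73 tcp [0.4914 0.0873 0.0901] F [-0.5  0.2  4.4] gap 0.148
t 15.93 tcp [0.4914 0.0872 0.0901] F [-0.1 -0.5  5.1] gap 0.148
```

Flange contact came at TCP 0.0901 (expected 0.090), so it's seated. Now release, back off and check.

Run:
```python
from h import *
fingers.gripper_to(.38,40); rp()
robot.line_to(at(0,0,.150),velocity=.08); 
fingers.gripper_to(0,60)
robot.line_to(at(0,-.036,.150),velocity=.1); rp()
im=vision.grab_frame("scene"); 
b=cv2.resize(im[130:230,370:470],None,fx=6,fy=6,interpolation=cv2.INTER_CUBIC)
cv2.imwrite("pics/z5.png",np.clip(b[:,:,::-1]*1.7,0,255).astype(np.uint8))
```

```text
t 16.26 tcp [0.4902 0.0873 0.089 ] F [-0.1 -0.4 -0.3] gap 0.378
t 18.08 tcp [0.488  0.0513 0.1501] F [-0.7  0.2  0.2] gap -0.001
```

View pics/z5.png

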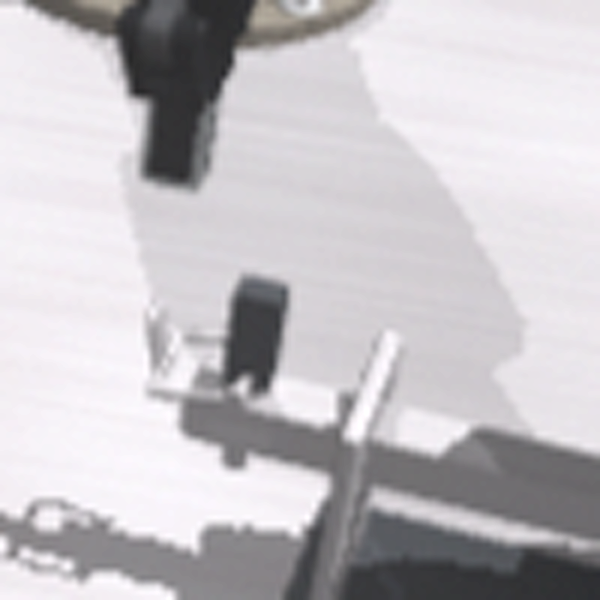

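The pin is seated: the flange is on the bar and the shank shows below it at (233,458). The loop is level toward the free end, with the tab at (158,335) under the fingertips. Pressing the tab now.

Run:
```python
from h import *
robot.line_to(at(0,-.036,.112),velocity=.08)
for z in np.r_[np.arange(.104,.054,-.004),.0535]:
    h=robot.line_to(at(0,-.036,z),velocity=.04,f_stop=25); rp()
    if h: print("stop"); break
im=vision.grab_frame("scene"); 
b=cv2.resize(im[130:230,370:470],None,fx=6,fy=6,interpolation=cv2.INTER_CUBIC)
cv2.imwrite("pics/z6.png",np.clip(b[:,:,::-1]*1.7,0,255).astype(np.uint8))
```

```text
t 19.11 tcp [0.4878 0.0514 0.1038] F [0.3 0.7 0.4] gap -0.002
t 19.36 tcp [0.4877 0.0514 0.0998] F [-0.2  0.1 -1. ] gap 0.002
t 19.61 tcp [0.4877 0.0514 0.0957] F [0.2 0.2 0.8] gap 0.002
t 19.86 tcp [0.4878 0.0514 0.0918] F [-0.2  0.3 -0. ] gap 0.001
t 20.11 tcp [0.4877 0.0514 0.0877] F [-0.7 -0.1  0.7] gap -0.001
t 20.36 tcp [0.4877 0.0515 0.0837] F [0.6 0.5 0.3] gap 0.004
t 20.61 tcp [0.4877 0.0515 0.0797] F [ 0.2 -0.7 -0.1] gap -0.002
t 20.86 tcp [0.4877 0.0515 0.0757] F [ 0.4  0.5 -0.6] gap 0.0
t 21.11 tcp [0.4879 0.0513 0.0718] F [-0.6  0.2 -0.4] gap 0.001
t 21.36 tcp [0.488  0.0512 0.0679] F [ 0.1 -0.5  1.4] gap -0.001
t 21.61 tcp [0.488  0.0514 0.0639] F [ 1.1 -0.7  1.1] gap 0.002
t 21.86 tcp [0.4879 0.0521 0.0598] F [0.2 0.8 0.2] gap 0.004
t 22.11 tcp [0.4874 0.0515 0.0555] F [-0.3  0.4 -0.3] gap 0.002
t 22.36 tcp [0.4876 0.0513 0.0532] F [-0.2  0.5  0.3] gap 0.001
```

View pics/z6.png

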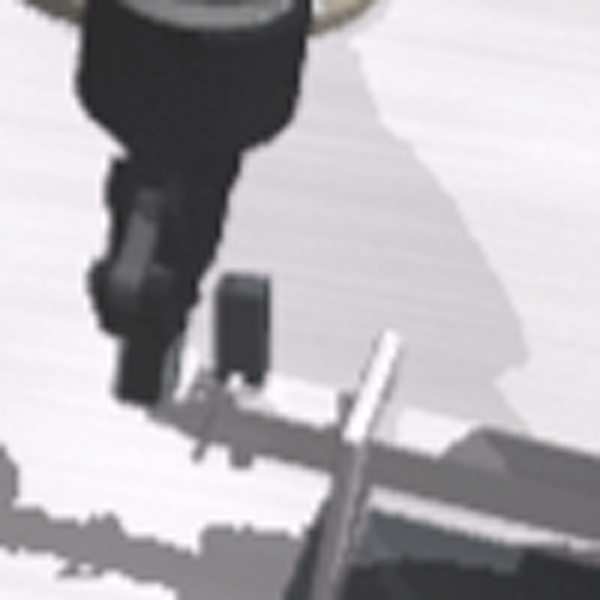

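The loop has swung down: its arm shows at (205,430), beside the shank at (243,460). Compared with the earlier view the block looks a bit shifted or more upright, so I'll retract and check with both cameras side by side.

Run:
```python
from h import *
robot.line_to(at(0,-.036,.16),velocity=.1)
robot.move_to([.40,-.05,.25],[180,0,84]); rp()
f=lambda im,c,r,w,h,k:cv2.resize(im[r:r+h,c:c+w],None,fx=k,fy=k,interpolation=cv2.INTER_CUBIC)
s=vision.grab_frame("scene"); t=vision.grab_frame("top")
cv2.imwrite("pics/s_end.png",s[:,:,::-1]); cv2.imwrite("pics/t_end.png",t[:,:,::-1])
o=np.vstack([np.hstack([f(s,385,160,57,43,7),f(t,180,205,57,43,7)]),np.hstack([f(cv2.imread("pics/scene0.png")[:,:,::-1],385,160,57,43,7),f(cv2.imread("pics/top0.png")[:,:,::-1],180,205,57,43,7)])])
cv2.imwrite("pics/z7.png",np.clip(o[:,:,::-1]*1.6,0,255).astype(np.uint8)); print(o.shape)
```

```text
t 24.32 tcp [ 0.3999 -0.0487  0.2497] F [-0.2  0.5  0.5] gap -0.0
(602, 798, 3)
```

View pics/z7.png

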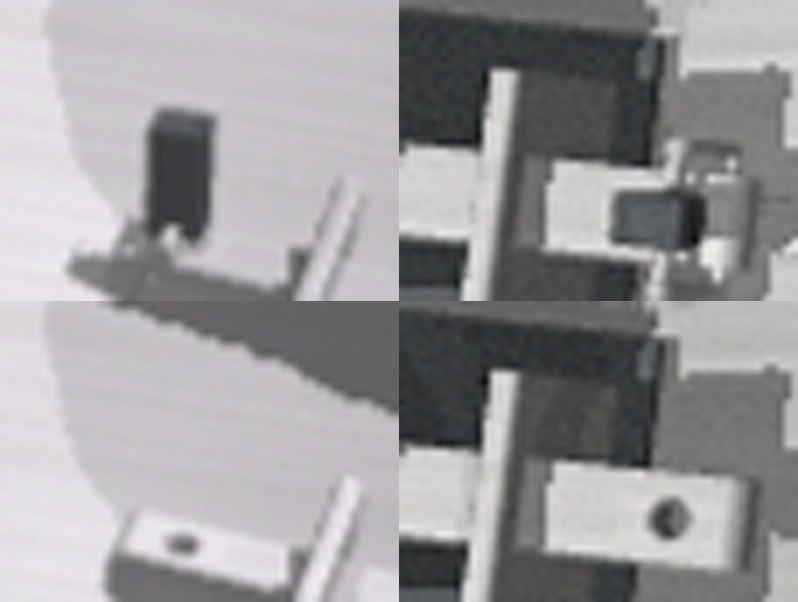

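Top view: the block sits over the hole, with the loop's arms on both sides and the tab beyond the end at (740,215). I need to check for tilt and bar shift, so I'll overlay the predicted wireframe of an upright seated pin and the original bar.

Run:
```python
from h import *
def box(x0,x1,y0,y1,z0,z1):
    c=lambda x,y,z:np.r_[HOLE[:2]+x*DX+y*DY,HOLE[2]+z]
    v=[(c(*p),c(*q)) for p,q in __import__('itertools').combinations([(x,y,z) for x in(x0,x1) for y in(y0,y1) for z in(z0,z1)],2) if sum(i!=j for i,j in zip(p,q))==1]
    return v
W=[(box(-.007,.007,-.009,.009,.004,.044),(0,0,255)),(box(-.012,.012,-.020,.03,-.020,0),(0,255,0))]
def pan(im,n,c,r,k,w,h,bright=1.6,crop=False):
    a=im if crop else cv2.resize(im[r:r+h,c:c+w],None,fx=k,fy=k,interpolation=cv2.INTER_CUBIC)
    a=np.clip(a*bright,0,255).astype(np.uint8); K,E=P(n)
    pr=lambda X:tuple(int(v) for v in (lambda q:((q[:2]/q[2]-[c,r]+.5)*k))(K@(E@np.r_[X,1])))
    for L,col in W:
        for p,q in L: cv2.line(a,pr(p),pr(q),col,1)
    return a
s=cv2.imread("pics/s_end.png");t=cv2.imread("pics/t_end.png");s0=cv2.imread("pics/scene0.png")
z5=cv2.resize(cv2.imread("pics/z5.png"),None,fx=8/6,fy=8/6,interpolation=cv2.INTER_CUBIC)
# z5 crop origin (370,130)
y0=(170-130)*8; x0=(392-370)*8
A=pan(s,"scene",392,170,8,50,37)
B=pan(z5[y0:y0+296,x0:x0+400],"scene",392,170,8,50,37,1.,True)
C=pan(t,"top",195,215,8,50,37); D=pan(s0,"scene",392,170,8,50,37)
cv2.imwrite("pics/z8.png",np.vstack([np.hstack([A,B]),np.hstack([C,D])]))
```

```text
(no output)
```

View pics/z8.png

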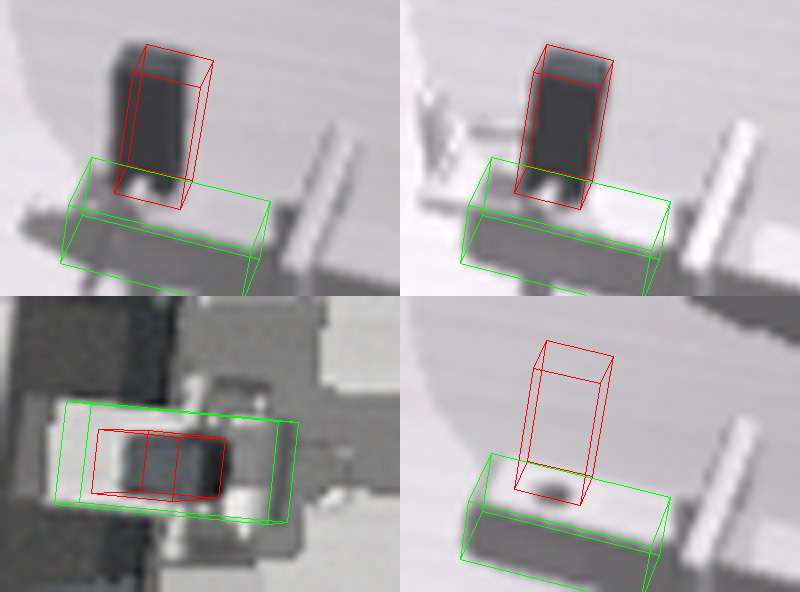

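Before the press the pin matched the upright wireframe exactly. After it, the block top leans about 6 mm toward -y, which could mean the wire is still loaded against the bar's end. I'll test the loop angle numerically by projecting loop features for candidate angles and tilts.

```bash
cat > m.py <<'E'
from h import *
def pts(th,phi,s=0):
    L=31+s; c,sn=np.cos(th),np.sin(th); f=lambda x,o,u:(x,-(o*c+u*sn),8-o*sn+u*c)
    d=dict(btop=(0,0,44),shank=(0,0,-36),armN=f(19,L,0),armF=f(-19,L,0),tabTop=f(0,L,24),hingeN=(19,0,8))
    ph=np.radians(phi); out={}
    for k,(x,y,z) in d.items():
        z-=-10; y,z=y*np.cos(ph)-z*np.sin(ph), y*np.sin(ph)+z*np.cos(ph); z-=10   # tilt about bar middle, +phi: top to -y
        X=np.r_[HOLE[:2]+x/1e3*DX+y/1e3*DY,HOLE[2]+z/1e3]; r=[]
        for n in("scene","top"):
            K,E=P(n); q=K@(E@np.r_[X,1]); r+=list(np.round(q[:2]/q[2],1))
        out[k]=r
    return out
E
python3 - <<'E'
from m import *
for th,phi in((0,0),(1.29,0),(1.29,5),(1.0,5),(.8,5)):
    print(th,phi); [print("  ",k,v) for k,v in pts(th,phi,3 if .5<th<1.2 else 0).items()]
# signal: recognise in end pictures
for n in("scene","top"):
    vision.grab_frame(n)
    for l in("loop_tab","pin_grip","pin","loop"): 
        print(n,l,[(np.round(d["rect"],1).tolist(),round(d["p"],2)) for d in recognise(l,n)])
s=cv2.imread("pics/s_end.png").mean(2).astype(int); s0=cv2.imread("pics/scene0.png").mean(2).astype(int)
print("scene end rows190-212 cols392-416"); print(s[190:213,392:417])
E
```

```text
0 0
   btop [np.float64(413.2), np.float64(177.8), np.float64(211.4), np.float64(235.7)]
   shank [np.float64(408.4), np.float64(207.3), np.float64(222.8), np.float64(235.5)]
   armN [np.float64(394.7), np.float64(192.8), np.float64(234.7), np.float64(226.9)]
   armF [np.float64(399.3), np.float64(183.4), np.float64(232.4), np.float64(247.5)]
   tabTop [np.float64(398.3), np.float64(179.0), np.float64(230.5), np.float64(237.3)]
   hingeN [np.float64(408.8), np.float64(196.3), np.float64(218.0), np.float64(225.3)]
1.29 0
   btop [np.float64(413.2), np.float64(177.8), np.float64(211.4), np.float64(235.7)]
   shank [np.float64(408.4), np.float64(207.3), np.float64(222.8), np.float64(235.5)]
   armN [np.float64(403.2), np.float64(206.2), np.float64(226.5), np.float64(226.1)]
   armF [np.float64(407.5), np.float64(196.5), np.float64(224.3), np.float64(245.9)]
   tabTop [np.float64(395.6), np.float64(196.4), np.float64(236.6), np.float64(237.2)]
   hingeN [np.float64(408.8), np.float64(196.3), np.float64(218.0), np.float64(225.3)]
1.29 5
   btop [np.float64(411.0), np.float64(177.3), np.fl
[... 4497 characters left out ...]
44 137 100 102 133 141 136 115  80  70
   71  76 100 105  97  93  82]
 [145 145 146 145 146 145 145 145 144 145 131 133 141 143 142 126  96  76
   72  89 116 124 119 118 110]
 [145 145 145 145 145 145 146 145 146 145 145 145 144 144 144 139 123 110
  108 116 124 125 125 124 123]
 [143 144 144 144 145 144 144 144 145 145 145 145 145 144 144 138 131 128
  128 128 127 126 126 126 125]
 [145 145 144 144 144 144 143 144 145 145 143 143 144 144 144 140 131 128
  128 129 128 128 128 127 127]
 [145 146 146 145 145 144 144 144 144 144 143 143 142 143 143 143 132 127
  128 127 127 128 127 127 127]
 [144 146 145 145 146 145 146 145 145 145 145 145 144 144 143 143 132 127
  128 127 127 127 126 126 126]]
```

The arm end at (402.5,206) and tab edge at (394.5,197.5) fit a loop angle of about 1.29, so the wire is under the bar. The pin itself leans about 5° toward -y. A light downward press on the +y side of the block top should set the flange flat again, and I'll compare the block's column before and after.

```bash
cat >> m.py <<'E'
def lean(s,k=1.):
    g=s[173:192,400:422].mean(2); m=(g<62*k)
    return [round(float(np.mean(np.nonzero(m[r-173])[0])+400),2) if m[r-173].any() else None for r in(178,181,184,187,190)]
E
python3 - <<'E'
from m import *
z=np.zeros((400,640,3)); z[130:230,370:470]=cv2.resize(cv2.imread("pics/z5.png"),(100,100),interpolation=cv2.INTER_AREA)
print("seated ref",lean(z,1.7)); print("after press",lean(cv2.imread("pics/s_end.png")))
robot.move_to(at(0,.009,.17),[180,0,YD]); robot.line_to(at(0,.009,.125),velocity=.08)
h=robot.line_to(at(0,.009,.108),velocity=.015,f_stop=15); print(h); rp(); robot.pause(.3); rp()
robot.line_to(at(0,.009,.17),velocity=.1); robot.move_to([.40,-.05,.25],[180,0,84])
s=vision.grab_frame("scene")[:,:,::-1]; cv2.imwrite("pics/s_end2.png",s); print("after seat",lean(s)); rp()
E
```

```text
seated ref [413.0, 412.5, 412.5, 411.5, 411.5]
after press [410.5, 410.5, 410.0, 410.0, 410.0]
True
t 27.25 tcp [0.4943 0.0991 0.1139] F [-1.2  0.6  5.3] gap -0.002
t 27.55 tcp [0.4943 0.0991 0.1139] F [-1.9  0.6  5.7] gap -0.0
after seat [412.0, 411.5, 411.0, 411.0, 410.5]
t 29.1 tcp [ 0.4003 -0.0479  0.2493] F [ 0.1  0.6 -0.3] gap 0.001
```

Run:
```python
from m import *
s=cv2.imread("pics/s_end2.png").mean(2).astype(int); print(s[193:213,392:417])
print({k:[float(x) for x in v[:2]] for k,v in pts(1.29,0).items()})
K,E=P("scene")
for c in("cup","tamper","canister"):
    for n in("scene","top"): vision.grab_frame(n); print(c,n,[np.round(d["rect"],1).tolist() for d in recognise(c,n)[:1]])
a=cv2.imread("pics/scene0.png").mean(2);b=s; # bar end edge location along row 200..204
for r in(199,201,203): print(r,[int(x) for x in a[r,394:408]],[int(x) for x in b[r,394:408]])
```

```text
[[144 145 145 144 145 145 145 145 145 137  99  84  84  79  56  46  83 126
   90  45  37  41  77 130 143]
 [143 143 144 132 140 145 144 144 144 117  87  82  82  83  67  76 115 136
   91  52  44  52 104 138 146]
 [143 143 143 128 140 153 145 143 135 104  94 105  91  82  73  79 100 126
   92  72  73  88 119 141 145]
 [144 144 133 110 111 144 125 114 102  85  84  94  82  76  73  70  74 100
  102  93 106 118 127 135 143]
 [145 145 119  88  80 105  92  83  74  69  71  69  69  71  70  69  70  82
  106 108 119 126 127 127 139]
 [146 146 110  82  81  80  80  78  72  70  70  69  69  67  69  68  68  74
   86  90  94 102 114 117 128]
 [144 144 129 107  89  81  81  79  72  70  69  70  65  65  69  68  68  69
   68  69  69  74  85  89  93]
 [142 142 142 133 122 106  89  77  72  71  71  70  64  66  70  70  70  70
   69  69  68  68  68  69  68]
 [144 144 144 144 144 135 124 108  81  70  71  68  65  69  71  72  72  72
   71  70  70  69  69  68  68]
 [143 144 144 144 145 145 145 138 116  89  74  65  68  70  71  72  71  72
   72  71  72  71  70  68  68]
 [143 143 143 143 143 143 143 144 138 127  99  73 
[... 1088 characters left out ...]
5, 196.5], 'tabTop': [395.6, 196.4], 'hingeN': [408.8, 196.3]}
cup scene [[296.6, 261.4, 60.1, 51.7]]
cup top [[319.9, 121.4, 55.0, 51.8]]
tamper scene [[502.1, 202.7, 201.4, 173.9]]
tamper top [[435.4, 300.8, 32.5, 30.7]]
canister scene [[181.2, 219.6, 50.4, 75.0]]
canister top [[450.6, 127.2, 62.3, 57.8]]
199 [143, 143, 144, 144, 145, 131, 89, 69, 69, 68, 69, 68, 68, 69] [129, 107, 89, 81, 81, 79, 72, 70, 69, 70, 65, 65, 69, 68]
201 [143, 142, 142, 142, 140, 130, 90, 69, 69, 69, 70, 71, 71, 71] [144, 144, 144, 135, 124, 108, 81, 70, 71, 68, 65, 69, 71, 72]
203 [142, 141, 142, 142, 142, 142, 137, 126, 120, 109, 88, 80, 72, 69] [143, 143, 143, 143, 143, 144, 138, 127, 99, 73, 70, 77, 74, 71]
```

Run:
```python
from h import *
workorder.close_job(); rp()
```

```text
the job is handed in; nothing more can be done
the job is handed in; nothing more can be done
```

The job is handed in. By my last checks the pin is seated in the bar and the loop has snapped under the bar's end. I used about 29 s of the 67 s, and all 12 pictures were viewed.

**What I did**
- **Grasp:** My first grasp closed on nothing. A light touch and a picture showed the real fingertips about 32 mm higher than the tool frame says. I corrected for that and gripped the pin on the second try.
- **Insertion:** I located the crept hole in both cameras, about 0.7 mm apart. The pin went in on the first light probe. The flange touched down at the expected height with a residual force of about 5 N.
- **Loop:** A picture before the press showed the pin upright and flush, with its loop open toward the bar's free end. I then pressed the tab down to the stop.

**What my last checks showed**
- **Loop position:** The visible arm end and tab fit a loop angle of about 1.29 rad, which is the stop and under the bar.
- **Bar and other things:** The bar's end was where it had been at the start. The cup, tamper and canister were unmoved in the top view. In the side view the network mistook the dock for the tamper.

**What disagreed**
- **Pin leaned after the press:** It tipped about 5° toward the bar's free end. I pressed lightly on top of its block (5–6 N residual, stop set at 15 N). Its slope then matched the upright view, but it sits about 1 pixel (about 2 mm) nearer the free end. The flange being flush after that was checked by numbers only, without another picture.
- **Press force:** My readings between steps never passed about 1.4 N, well below the 5 to 20 N expected. The evidence for the snap is therefore the position of the loop, not a felt force.

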